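# Lock the glass level on the animation light table

### The arm

A 6-joint arm with a two-finger parallel gripper is mounted at the origin on the work surface. World frame = base frame: x ahead of the robot, y to its left, z up, the work surface at z = 0. Lengths are in mm, angles in rad, forces in N, time in s.
With the tool pointing down it reaches from about 425 to 950 mm from the base axis. Payload 3.5 kg.
Tool frame: the origin (TCP) lies midway between the tips of the shut fingers; the grasp point (between the pads) lies robot.pinch_z behind it (robot.pinch_z is the distance from the TCP to the grasp point, in mm); z points along the fingers, y is the line along which they close (so a half turn about z gives the same grasp; the last joint's range is limited). The gripper opens to 85 mm and grips with 20 to 120 N. Pads are 22 mm wide; open, the fingers measure 114 mm over their backs; the gripper's body (76 mm by 85 mm) begins 54 mm behind the grasp point. The pads swing forward as they close: fully open they stand 13 mm farther back than shut.
Start: joints at [1.104, 0.286, 1.577, -0, 1.279, -0.15], TCP at [210.244, 641.407, 231.325] pointing down, gripper open.
Joint ranges: [-2.77, 2.77], [-0.9, 2.22], [0.21, 2.48], [-1.53, 4.67], [0.24, 2.81], [-2.84, 2.84]. Speed limits (rad/s): [2.79, 2.79, 3.14, 3.14, 3.14, 3.14].

### API

Orientations are given as a unit quaternion [x, y, z, w].
In Python, from cell import robot gives the robot as it stands. The module is installed in compiled form; this text tells all that it offers. Calls block until the motion is done:
- robot.movep(position, orientation): joint-space move of the TCP to a pose.
- robot.move_straight(position, frame=None, v=150, contact_N=None): straight line of the TCP; frame=None keeps the orientation; v is the mean speed in mm/s. With contact_N (N) it stops when the force on the tool has changed by that much, and returns True; else False.
- robot.goto_joints(angles): joint-space move.
- robot.command_gripper(opening, grasp_force=None): finger opening in mm; grasp_force is the grip in N (None keeps the last); returns when the fingers have stopped.
- robot.pause(seconds).
- robot.ik(position, orientation): joint angles nearest the present ones, or None.
- robot.state(): the state.
- robot.capture(name): name is "scene" or "side" or "wrist"; returns the picture (400x640x3 uint8, red, green, blue); there is no depth.
- robot.get_calibration(name): a dict with "vfov" (degrees; the focal length in pixels is half the picture's height over the tangent of half this angle, whatever the lens; pixels are square), "cx", "cy" (the principal point, pixels), "rvec" (rotation vector, rad) and "tvec" (3), from world to camera coordinates, as OpenCV has them. Camera axes: x right, y down, z forward; pixel columns grow to the right and rows downward; lengths in mm; the calibration is good to about 2 mm. A picture is of the moment at which its call begins: read the wrist's pose just before it. get_calibration takes no time and is no camera call; for the wrist camera it gives the pose at the moment of the call.
A pose or a line that the arm cannot do raises robot.MotionError and nothing moves.
- robot.hand_in(): hands the job in; it is judged then, once.
The state is a dict: "time": time; "joint_positions": joint angles; "qd": joint speeds; "effort": joint torques, N m; "tcp_pos": TCP position; "eef_rot": TCP orientation; "force": force on the tool from outside, world axes, zero at the start; "torque": the same for the moment, N m; "gripper_width": finger opening in mm; "grip_force": force on a finger pad.
Only numpy, scipy, OpenCV 4.12 (cv2) and the standard library are available. Lean on these libraries where they do the work, as an engineer would, in place of code of your own. Each camera call takes 0.05 s, during which the arm holds its last target. There are 200 camera calls.

### The job

Slide the framed glass all the way home against the end stop of its bed on the light table, squarely and without ramming it. Then tighten the edge clamp onto the glass's frame by turning its torque-limiting T-handle clockwise (seen from above) until the handle clicks over, stop there without driving it on past the click, and let go. Leave the other things on the bench where they are.

Things in the scene. Friction and masses are not known exactly. Their poses are not given: they have to be found in the camera images.
- bed: Fixed light table, 280 (x) x 360 (y) x 22 mm, white lit top 22 mm above the bench. On it two grey slotted-angle rails along x, 32 mm high, inner faces at y = +97 and -97 mm, x = -130 to +95 mm. The end stop closes them at +x; the open end at -x faces the robot. Origin: centre of the underside, z up.
- bed_stop (a point): Middle of the end stop's face, 5 mm above the lit top, at x = +95 mm in the bed's frame. The end stop is a slotted angle, 32 mm high, across the far ends of the rails; its face looks to -x of the bed.
- glass: Clear pane in a slim dark metal frame (bars 16 mm wide), 150 (x) x 190 (y) x 9 mm, about 0.45 kg, loose, flat on the lit top, 2 mm play to each rail; a ring of black beads is stuck on it. Origin: centre of the underside; x points to the stop: far edge x = +75, near edge (push here) x = -75 mm. Starts 25 to 45 mm short of the stop; home, its origin is at x = +20 mm in the bed's frame.
- clamp: Fixed steel edge clamp on the bed's left (+y) rail: shoe, post and an arm (top 81 mm above the bench) over the left bar of the glass frame. Its upright screw carries a T-handle on top and a 15 mm round rubber foot below, which starts a few mm clear of the glass frame (top 31 mm above the bench). Origin: on the bench, on the bed's centre line; screw axis at x = 0, y = +86 mm.
- handle_grip (a point): Middle of the T-handle's black cross bar, on the screw's axis, about 133 mm above the bench. Bar 80 mm long (this point's x) x 14 wide (y) x 16 mm high; below it a 12 mm stem, then the 29 mm round hub, its top 24 mm below this point. Clockwise turning lowers handle and foot together, 1.6 mm per rad: follow it down, do not hang on it. Several grasps may be needed.
- hub (a point): Middle of the torque hub below the bar. Clockwise feel while turning: 0.14 N m runs the screw freely, 0.6 to 2.7 rad until the foot touches; then the torque climbs, within some 0.3 rad. At 0.26 N m (75 N under the foot) the hub clicks over: the bar yields, torque falling to 0.05 N m; solid stop 0.24 rad after, beyond it overtightens. Let go, the bar springs back; the screw stays tight.
- tray: Small red plastic tray, 75 x 62 x 22 mm, a bystander. Origin: centre of the underside.
- jar_a: Amber bead jar, 38 mm across, 50 mm high, a bystander. Origin: centre of the underside.
- jar_b: Clear bead jar, 32 mm across, 42 mm high, standing on the light table outside the right rail, a bystander. Origin: centre of the underside.
- tape: Roll of paper tape lying flat, 90 mm across, 18 mm high, on the bench at the left, a bystander. Origin: centre of the underside.
- peg_a: Wooden clothes peg, 72 mm long, lying on the light table outside the right rail, a bystander. Origin: centre of the underside.
- peg_b: Wooden clothes peg, 72 mm long, on the bench at the left, a bystander. Origin: centre of the underside.
- brush: Paint brush, 150 mm long, on the bench at the right, a bystander. Origin: centre of the underside.
- loupe: Black loupe with a short handle, 56 mm across, a bystander. Origin: centre of the underside.
Not all that is in view belongs to the job. There is more than one size of the glass; the job needs the largest.

How it is judged (in metres and radians):
On the way, in this order (a step that is already met when the one before it is completed fails the run):
1. the glass is home against the end stop and square to it, the clamp still open (x of glass in the frame of bed above 0.018 m and angle between the x axis of glass and the x axis of bed, either way round below 0.02 rad and contact force between clamp and glass below 5 N), for 0.2 s.
2. the clamp has been turned up to the click: its foot bears on the glass frame with at least 60 N (contact force between clamp and glass above 60 N), for 0.2 s.
At the end, for the whole second after the job is handed in: The glass lies flat, home against the end stop (gap under 2 mm) and square to it (within 0.02 rad), at rest, and the clamp's foot bears on its frame with the force that the click gives (60 to 105 N; the click comes at about 75 N), with the handle let go (x of glass in the frame of bed above 0.018 m and angle between the x axis of glass and the x axis of bed, either way round below 0.02 rad and angle between glass's own z axis and vertical below 0.02 rad and contact force between clamp and glass between 60 and 105 N and linear speed of glass below 0.01 m/s); the robot touches nothing.
It fails at once if the clamp is driven on past the click (foot on the glass frame above 105 N) (contact force between clamp and glass above 105 N).
It fails at once if the robot rams or squeezes the glass with more than 40 N (contact force between the arm and glass above 40 N).
It fails at once if another thing on the bench is moved by more than 30 mm (distance of any of tray, jar_a, jar_b, tape, peg_a, peg_b, brush, loupe from where it was at the start of the episode above 0.03 m).
It also fails if it takes over 72 s, if anything falls off the work surface, if the arm or the gripper's body presses on something with over 40 N, if the wrist force passes 120 N, or if a joint passes its speed limit or range.

## Working session

There is one attempt and no reset: what is moved stays moved. The work goes in short steps, each a Python script; the robot and the scene stay as the last script left them, time stands still between calls to the robot, and variables do not carry over. Pictures are saved under pics/ and viewed, at most 10 in all, crops included, and the job is handed in when it is done.

```bash
mkdir -p pics; ls
cat > h.py <<'E'
import numpy as np, cv2
from cell import robot
def P(cal):
    f=200/np.tan(np.radians(cal["vfov"])/2)
    K=np.array([[f,0,cal["cx"]],[0,f,cal["cy"]],[0,0,1.]])
    R=cv2.Rodrigues(np.array(cal["rvec"],float))[0]; t=np.array(cal["tvec"],float).reshape(3)
    return K,R,t
def proj(cal,X):
    K,R,t=P(cal); c=(np.atleast_2d(X)@R.T+t)@K.T; return c[:,:2]/c[:,2:]
def ray(cal,uv):
    K,R,t=P(cal); d=R.T@np.linalg.solve(K,[uv[0],uv[1],1.]); return -R.T@t,d
def onz(cal,uv,z):
    o,d=ray(cal,uv); return o+d*(z-o[2])/d[2]
def tri(obs):
    A=np.zeros((3,3));b=np.zeros(3)
    for cal,uv in obs:
        o,d=ray(cal,uv); d=d/np.linalg.norm(d); M=np.eye(3)-np.outer(d,d); A+=M;b+=M@o
    return np.linalg.solve(A,b)
def save(img,n): cv2.imwrite("pics/"+n,cv2.cvtColor(np.asarray(img),cv2.COLOR_RGB2BGR))
E
python3 - <<'E'
from h import *
for n in("scene","side","wrist"):
    save(robot.capture(n),n+"0.png"); print(n,robot.get_calibration(n))
s=robot.state();print(s); print(robot.pinch_z)
E
```

```text
pics
scene {'vfov': 47.690840383296326, 'cx': 330.24317544927794, 'cy': 195.67291818436183, 'rvec': array([ 2.17270729,  1.20006212, -0.46367161]), 'tvec': array([-282.01286523, -267.73605726, 1610.77608681])}
side {'vfov': 52.43891772815022, 'cx': 323.4056105712018, 'cy': 200.78804257726668, 'rvec': array([ 0.02607137, -2.78467693,  1.39703802]), 'tvec': array([ 536.40226349,   66.36390826, 1250.21788435])}
wrist {'vfov': 63.48175538049156, 'cx': 316.3811278786894, 'cy': 197.6638743157877, 'rvec': array([-2.3150068 , -1.67913762, -0.27683113]), 'tvec': array([-673.14132148,  -42.91282855,  380.68754706])}
{'time': 0.15, 'joint_positions': array([ 1.10400054e+00,  2.87013208e-01,  1.57783764e+00, -1.68222599e-05,
        1.27861609e+00, -1.50023285e-01]), 'qd': array([ 0.00151072, -0.0020042 , -0.00305584,  0.00087887,  0.00265314,
       -0.00095294]), 'effort': array([ 1.51556891e-03, -4.06602752e+01, -2.93144292e+01, -5.73826128e-05,
        3.92884729e-03,  4.28411022e-05]), 'tcp_pos': array([210.02010706, 640.95474301, 230.23257304]), 'eef_rot': array([ 1.57722391e-01,  9.87483047e-01, -8.95372959e-04, -2.76792080e-04]), 'force': array([-0.03213289, -0.87664358, -0.55201441]), 'torque': array([ 0.01934603, -0.02261634,  0.03570709]), 'grip_force': 0.0, 'gripper_width': 85.46734685712107}
18.700000000000003
```

View pics/scene0.png

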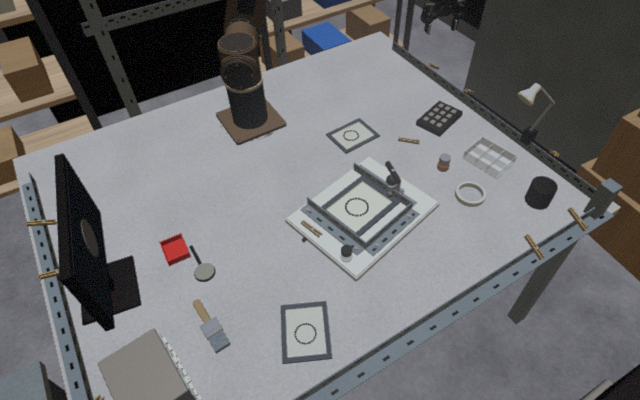

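View pics/side0.png

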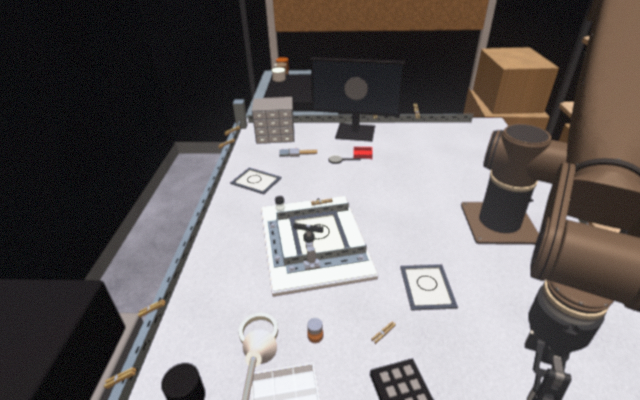

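The scene view shows three framed panes: the small one at (353,134) and another at (305,332) both lie on the bench. The one at (357,207) sits between the rails of the white bed, under the clamp at (393,180), so that is the candidate. The T-handle is at (391,170) in the scene view and (308,228) in the side view. Bed corners in the scene view are (288,220), (357,272), (438,205) and (370,158).

Run:
```python
from h import *
c=robot.get_calibration("scene");d=robot.get_calibration("side")
for p in[(288,220),(357,272),(438,205),(370,158)]: print(p,onz(c,p,22).round())
for p in[(374,278),(265,290),(262,207),(350,199)]: print('side',p,onz(d,p,22).round())
for n,p in dict(small=(353,134),bed=(357,207),far=(305,332)).items(): print(n,onz(c,p,5).round())
for p in[(282,304),(326,303),(331,358),(285,361)]: print('far corner',onz(c,p,9).round())
for p in[(327,134),(360,120),(380,134),(347,152)]: print('near corner',onz(c,p,9).round())
print('grip',tri([(c,(392,173)),(d,(308,228))]).round())
# wrist cam in tool frame
from scipy.spatial.transform import Rotation as Ro
s=robot.state();K,R,t=P(robot.get_calibration("wrist"))
T=Ro.from_quat(s["eef_rot"]).as_matrix()
print("cam pos in tool",T.T@(-R.T@t-s["tcp_pos"]),"cam axes in tool",(T.T@R.T).round(3))
```

```text
(288, 220) [ 482. -109.   22.]
(357, 272) [729. -40.  22.]
(438, 205) [668. 286.  22.]
(370, 158) [402. 232.  22.]
side (374, 278) [399. 253.  22.]
side (265, 290) [675. 297.  22.]
side (262, 207) [733. -44.  22.]
side (350, 199) [452. -89.  22.]
small [261. 262.   5.]
bed [537.  91.   5.]
far [ 791. -232.    5.]
far corner [ 699. -244.    9.]
far corner [ 755. -150.    9.]
far corner [ 879. -213.    9.]
far corner [ 829. -306.    9.]
near corner [217. 184.   9.]
near corner [216. 321.   9.]
near corner [314. 336.   9.]
near corner [328. 193.   9.]
grip [570. 181. 128.]
cam pos in tool [  83.20182048   -0.73209632 -142.10656613] cam axes in tool [[ 0.001 -0.946 -0.324]
 [ 1.     0.001 -0.   ]
 [ 0.001 -0.324  0.946]]
```

The bed's centre is near (564,94) with yaw about 0.18 rad. The two bench panes measure roughly 140 mm or less, so the bed's pane should be the largest. Next I'll take two wrist views over the bed.

```bash
cat >> h.py <<'E'
from scipy.spatial.transform import Rotation as Ro
def quat(a):  # tool down, tool x axis at world angle a
    x=np.array([np.cos(a),np.sin(a),0]);z=np.array([0,0,-1.])
    return Ro.from_matrix(np.c_[x,np.cross(z,x),z]).as_quat()
E
python3 - <<'E'
from h import *
import pickle
D={}
y=0.18
for k,p in dict(A=(544,90,270),B=(520,170,290)).items():
    robot.movep(p,quat(y+np.pi)); robot.pause(.3)
    c=robot.get_calibration("wrist"); im=robot.capture("wrist"); save(im,f"w{k}.png"); D[k]=c
    print(robot.state()["time"],robot.state()["joint_positions"].round(2))
pickle.dump(D,open("cal.pkl","wb"))
E
```

```text
2.8 [-0.02 -0.02  1.84  0.    1.32 -1.77]
3.5833 [ 0.13 -0.04  1.83 -0.    1.35 -1.62]
```

View pics/wA.png

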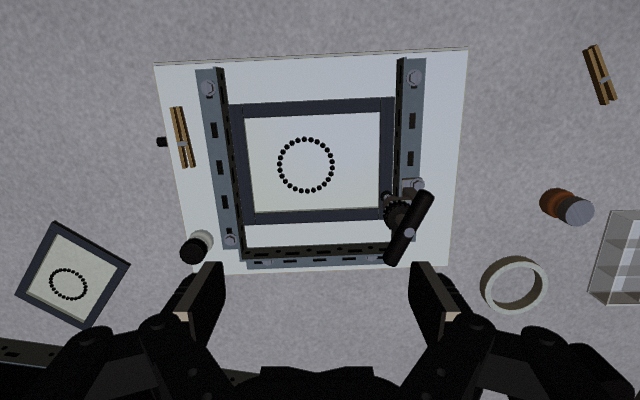

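View pics/wB.png

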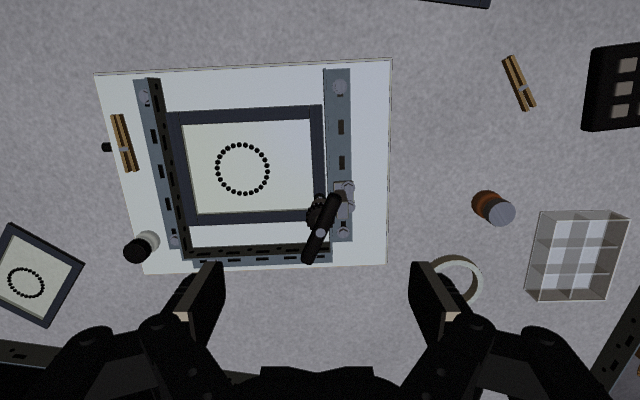

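Wrist views: the pane in the bed runs from A (228,104) to (395,96) and has the bead ring. It is short of the stop, whose face is near row 245. The T-handle bar runs from A (427,193) to (391,264), with its axis disc at (410,232), and from B (338,195) to (307,262), disc at (321,232). The small pane at A (72,275) is a decoy. One close crop of both handles and the pane will check the choice and give fine pixels.

Run:
```python
from h import *
import pickle
D=pickle.load(open("cal.pkl","rb"))
a=cv2.imread("pics/wA.png");b=cv2.imread("pics/wB.png")
r=lambda im,x,y:cv2.resize(im[y:y+140,x:x+100],None,fx=4,fy=4,interpolation=cv2.INTER_CUBIC)
v=np.hstack([r(a,360,150),r(b,275,150)]); cv2.imwrite("pics/crop.png",np.clip(v*1.8,0,255))
A,B=D["A"],D["B"]
bA=[(153,65),(468,48),(450,266)];bB=[(95,74),(391,59),(387,264),(147,275)]
for c,l in((A,bA),(B,bB)):
    for p in l: print("bed",p,onz(c,p,22).round(1))
gA=[(228,104),(395,96),(239,226)];gB=[(167,114),(321,105),(181,227)]
for c,l in((A,gA),(B,gB)):
    for p in l: print("glass",p,onz(c,p,31).round(1))
for p,q in zip(gA,gB): print("tri glass",tri([(A,p),(B,q)]).round(1))
for p,q in zip(bA,bB): print("tri bed",tri([(A,p),(B,q)]).round(1))
for p,q in[((410,232),(321,232)),((427,193),(338,195)),((391,264),(307,262))]: print("bar",tri([(A,p),(B,q)]).round(1),onz(A,p,141).round(1),onz(B,q,141).round(1))
```

```text
bed (153, 65) [ 472.1 -109.7   22. ]
bed (468, 48) [392.  231.1  22. ]
bed (450, 266) [657.9 296.9  22. ]
bed (95, 74) [ 470.4 -107.6   22. ]
bed (391, 59) [392.  233.4  22. ]
bed (387, 264) [657.1 296.2  22. ]
bed (147, 275) [737.4 -43.8  22. ]
glass (228, 104) [498. -21.  31.]
glass (395, 96) [455.5 163.   31. ]
glass (239, 226) [646.1   7.   31. ]
glass (167, 114) [500.3 -18.3  31. ]
glass (321, 105) [457.  162.2  31. ]
glass (181, 227) [646.9   5.   31. ]
tri glass [500.4 -22.9  21.3]
tri glass [456.2 161.9  36.3]
tri glass [641.3   8.8  41.4]
tri bed [ 472.  -116.9    7.1]
tri bed [390.5 235.3  11.8]
tri bed [656.5 295.6  24. ]
bar [570.6 181.9 140.6] [570.6 181.8 141. ] [570.3 181.8 141. ]
bar [535.2 192.9 124.6] [531.4 186.2 141. ] [529.7 190.7 141. ]
bar [607.7 174.2 138. ] [606.2 173.1 141. ] [605.8 173.9 141. ][ WARN:0@0.199] global loadsave.cpp:1063 imwrite_ Unsupported depth image for selected encoder is fallbacked to CV_8U.
```

View pics/crop.png

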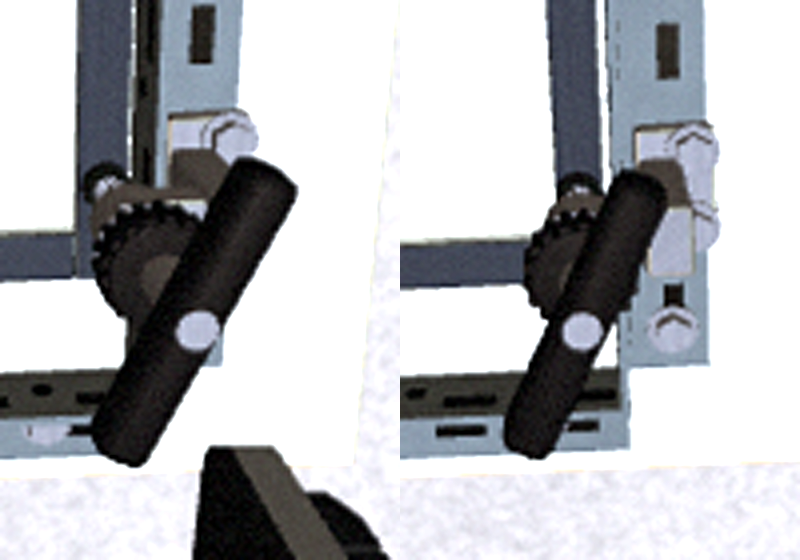

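The crop confirms the clamp's T-handle, with the silver disc on its axis at A (409.5,232.5) and B (320.5,232.5), and the pane's left bar under the foot. The glass measures 189 x 151 mm, so it is the largest. From the views:
- **Bed:** yaw about 0.233, centre about (565,92).
- **Glass:** about 35 mm short of the stop.
- **Handle axis:** (570.5,182), bar top at z 141.

Next is the push.

```bash
cat >> h.py <<'E'
YAW=0.233; BC=np.array([565,92.])
def bed(x,y,z):
    c,s=np.cos(YAW),np.sin(YAW); return [BC[0]+c*x-s*y,BC[1]+s*x+c*y,z]
def tobed(p):
    c,s=np.cos(YAW),np.sin(YAW); d=np.array(p[:2])-BC; return np.array([c*d[0]+s*d[1],-s*d[0]+c*d[1],p[2]])
E
python3 - <<'E'
from h import *
import pickle
q=quat(YAW+np.pi)
robot.movep(bed(-122,0,120),q)
robot.move_straight(bed(-122,0,30),v=120)
hit=robot.move_straight(bed(-122,0,4),v=30,contact_N=4)
z=robot.state()["tcp_pos"][2]; print("touch",hit,z)
robot.move_straight(bed(-122,0,z+2.5),v=30)
hit=robot.move_straight(bed(-60,0,z+2.5),v=25,contact_N=9)
s=robot.state(); print("push",hit,tobed(s["tcp_pos"]),s["force"],s["torque"],s["time"])
robot.pause(.3); s=robot.state(); print(tobed(s["tcp_pos"]),s["force"])
E
```

```text
touch True 8.839810605162903
push True [-95.3630039    0.34537314  10.64875435] [ 0.26036428  0.28748695 -0.79875298] [0.05726047 0.03165958 0.05767145] 7.5667
[-96.75910244   0.65644784   9.99886533] [ 0.12914563 -0.06210733  0.02227814]
```

Run:
```python
from h import *
z=10.5
for i in range(5):
    hit=robot.move_straight(bed(-58,0,z),v=20,contact_N=13)
    s=robot.state(); print("push",hit,tobed(s["tcp_pos"]).round(2),s["force"].round(1),s["torque"].round(2),s["time"])
    if hit and tobed(s["tcp_pos"])[0]>-72 or not hit: break
robot.pause(.2); s=robot.state(); print(tobed(s["tcp_pos"]).round(2),s["force"].round(1),s["torque"].round(2))
c=robot.get_calibration("wrist");save(robot.capture("wrist"),"push.png");import pickle;pickle.dump(c,open("push.pkl","wb"))
```

```text
push True [-66.66   0.74   9.37] [-0.4 -0.5  0.7] [ 0.01 -0.    0.03] 9.3583
[-66.87   0.78   9.18] [ 0.2 -0.3  0.1] [-0.02 -0.11  0.05]
```

View pics/push.png

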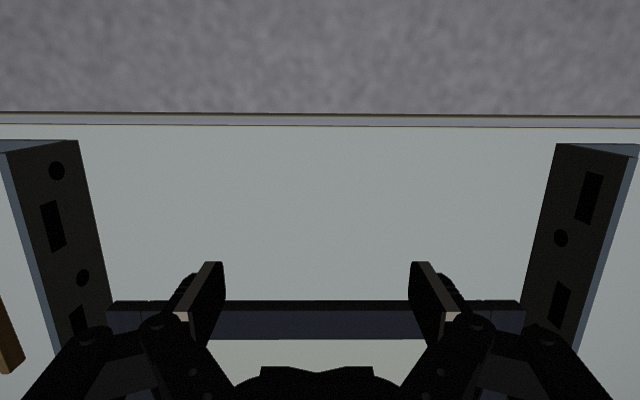

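The frame's near edge spans (110,301) to (520,300) and the fingers bear on it between the rails. I'll press once more and compare the edge angles by fitting.

Run:
```python
from h import *
import pickle
def edges(img,c,tag):
    g=cv2.GaussianBlur(cv2.cvtColor(img,cv2.COLOR_BGR2GRAY),(3,3),0).astype(float); d=np.diff(g,axis=0)
    def fit(cols,r0,r1,sign,z):
        X=[]
        for u in cols:
            v=r0+np.argmax(sign*d[r0:r1,u])+1
            X.append(onz(c,(u,v),z))
        X=np.array([tobed(p) for p in X]); k=np.polyfit(X[:,1],X[:,0],1)
        for _ in range(3):
            m=abs(X[:,0]-np.polyval(k,X[:,1]))<1.; k=np.polyfit(X[m,1],X[m,0],1)
        print(tag,"slope %.4f x at y=0 %.2f n %d/%d"%(k[0],k[1],m.sum(),len(m)))
    fit(range(100,560,4),118,140,1,22); fit(range(230,405,3),285,315,-1,31)
im=cv2.imread("pics/push.png"); edges(im,pickle.load(open("push.pkl","rb")),"0")
hit=robot.move_straight(bed(-60,0,10.5),v=15,contact_N=14)
s=robot.state(); print("press",hit,tobed(s["tcp_pos"]).round(2),s["force"].round(1),s["time"])
c=robot.get_calibration("wrist");i=robot.capture("wrist");save(i,"push2.png");edges(cv2.imread("pics/push2.png"),c,"1")
```

```text
0 slope 0.0048 x at y=0 -135.22 n 115/115
0 slope 0.0000 x at y=0 -61.19 n 59/59
press True [-66.63   0.82   9.26] [-1.3 -0.1  4. ] 9.9833
1 slope 0.0050 x at y=0 -135.21 n 115/115
1 slope -0.0031 x at y=0 -60.75 n 59/59
```

Run:
```python
from h import *
import pickle
robot.move_straight(bed(-110,0,14),v=100)
robot.move_straight(bed(-110,0,200),v=200)
robot.movep(bed(0,-20,270),quat(YAW+np.pi)); robot.pause(.3)
c=robot.get_calibration("wrist");save(robot.capture("wrist"),"home.png");pickle.dump(c,open("home.pkl","wb"))
for n,X in dict(glassNR=(-55,-95,31),glassNL=(-55,95,31),FR=(95,-95,31),FL=(95,95,31)).items(): print(n,proj(c,[bed(*X)]).round(1))
im=cv2.imread("pics/home.png");cv2.imwrite("pics/homec.png",cv2.resize(im[60:290,170:450],None,fx=2.6,fy=2.6,interpolation=cv2.INTER_CUBIC))
print(robot.state()["time"])
```

```text
glassNR [[251.4 114.7]]
glassNL [[417.6 114.8]]
FR [[258.8 234.1]]
FL [[405.8 234.2]]
12.6417
```

View pics/homec.png

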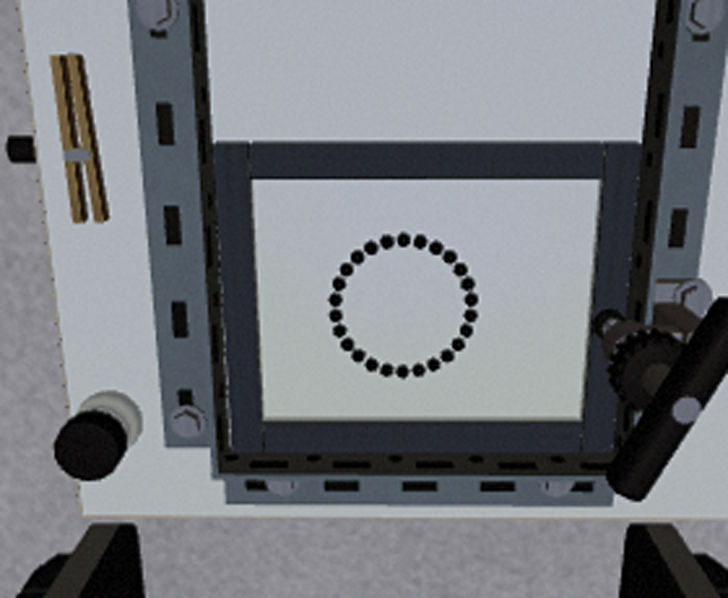

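The pane sits flush against the stop at crop row 453 and its near edge is level at crop row 143, so it is home and square. The handle disc at crop (685,410) is unmoved. I'll grasp the bar now with room for about 4 rad clockwise, then try the first few steps.

```bash
cat >> h.py <<'E'
B0=-0.19
def tz(n=3):
    t=[];f=[]
    for _ in range(n):
        s=robot.state(); t.append(s["torque"][2]); f.append(s["force"]); robot.pause(.02)
    return np.mean(t),np.mean(f,0)
E
python3 - <<'E'
from h import *
import pickle
c=pickle.load(open("home.pkl","rb")); print("disc",onz(c,(433.5,217.7),141).round(1))
X,Y=570.5,181.9; a=B0+np.pi
robot.movep([X,Y,190],quat(a)); print(robot.state()["joint_positions"].round(2))
robot.move_straight([X,Y,117.5],v=120)
robot.pause(.2);print(robot.state()["tcp_pos"].round(1),tz())
robot.command_gripper(10,35); robot.pause(.2)
s=robot.state(); print(s["gripper_width"],s["grip_force"],s["tcp_pos"].round(1),tz(),s["time"])
for i in range(1,7):
    robot.movep([X,Y,117.5-1.6*.05*i],quat(a-.05*i)); t,f=tz(); print(i,round(t,3),f.round(1),round(robot.state()["time"],2))
E
```

```text
disc [571.3 181.  141. ]
[ 0.14  0.16  1.81 -0.    1.18 -1.24]
[571.3 182.  118.8] (np.float64(0.0006013840754621903), array([0.00697705, 0.21820293, 0.45862052]))
13.4637456915418 39.53629553318024 [570.6 182.  117.6] (np.float64(-0.1300882543019253), array([0.26407175, 0.95628296, 0.66901875])) 15.1333
1 -0.013 [-0.1  1.   0.8] 15.48
2 -0.011 [0.2 2.  1.1] 15.78
3 -0.006 [-1.1  1.6  1.8] 16.08
4 -0.006 [-0.1  1.4  1.2] 16.38
5 -0.026 [-0.   1.9  1.7] 16.68
6 -0.006 [0.  1.8 2.2] 16.98
```

```bash
cat >> h.py <<'E'
def ang(s):
    x=Ro.from_quat(s["eef_rot"]).as_matrix()[:,0]; return np.arctan2(x[1],x[0])
E
python3 - <<'E'
from h import *
X,Y=570.5,181.9; a=B0+np.pi
for i,r in enumerate([.36,.42,.5,.6]):
    robot.movep([X,Y,117.5-1.6*r],quat(a-r)); L=[]
    for k in range(5):
        s=robot.state(); L.append((round(s["torque"][2],3),round((a-ang(s))%(2*np.pi),3),round(s["effort"][5],3),round(s["qd"][5],3))); robot.pause(.01)
    print(r,round(s["time"],2),L,s["gripper_width"])
E
```

```text
0.36 17.27 [(np.float64(-0.079), np.float64(0.358), np.float64(-0.011), np.float64(0.001)), (np.float64(-0.035), np.float64(0.358), np.float64(-0.019), np.float64(0.001)), (np.float64(-0.024), np.float64(0.358), np.float64(-0.025), np.float64(0.002)), (np.float64(-0.096), np.float64(0.358), np.float64(-0.029), np.float64(0.005)), (np.float64(-0.051), np.float64(0.358), np.float64(-0.031), np.float64(0.005))] 13.149409512923526
0.42 17.56 [(np.float64(-0.06), np.float64(0.418), np.float64(-0.01), np.float64(0.002)), (np.float64(-0.021), np.float64(0.418), np.float64(-0.018), np.float64(0.004)), (np.float64(-0.012), np.float64(0.418), np.float64(-0.024), np.float64(0.002)), (np.float64(-0.055), np.float64(0.418), np.float64(-0.027), np.float64(0.006)), (np.float64(-0.035), np.float64(0.418), np.float64(-0.03), np.float64(0.007))] 13.029198114965402
0.5 17.85 [(np.float64(-0.118), np.float64(0.498), np.float64(-0.055), np.float64(-0.001)), (np.float64(-0.064), np.float64(0.498), np.float64(-0.066), np.float64(0.002)), (np.float64(-0.144), np.float64(0.498), np.float64(-0.074), np.float64(0.006)), (np.float64(-0.087), np.float64(0.498), np.float64(-0.079), np.float64(0.006)), (np.float64(-0.112), np.float64(0.498), np.float64(-0.083), np.float64(0.006))] 13.127493403141015
0.6 18.14 [(np.float64(-0.184), np.float64(0.597), np.float64(-0.096), np.float64(0.001)), (np.float64(-0.134), np.float64(0.597), np.float64(-0.109), np.float64(0.004)), (np.float64(-0.13), np.float64(0.597), np.float64(-0.118), np.float64(0.004)), (np.float64(-0.153), np.float64(0.597), np.float64(-0.125), np.float64(0.006)), (np.float64(-0.128), np.float64(0.597), np.float64(-0.13), np.float64(0.009))] 12.999550140889845
```

Run:
```python
from h import *
X,Y=570.5,181.9; a=B0+np.pi
r=.6;T=[]
while r<1.1:
    r+=.05; robot.movep([X,Y,117.5-1.6*r],quat(a-r)); T=[];E=[]
    for k in range(5): s=robot.state(); T.append(s["torque"][2]);E.append(s["effort"][5]); robot.pause(.02)
    print(round(r,2),round(s["time"],2),np.mean(T).round(3),np.mean(E).round(3),s["force"].round(1),round(s["gripper_width"],2))
    if abs(np.mean(T))>.2: break
save(robot.capture("scene"),"sc1.png");save(robot.capture("side"),"sd1.png")
a=cv2.imread("pics/sc1.png")[120:240,330:450];b=cv2.imread("pics/sd1.png")[190:310,250:370]
cv2.imwrite("pics/turn.png",cv2.resize(np.hstack([a,b]),None,fx=3.3,fy=3.3,interpolation=cv2.INTER_CUBIC))
```

```text
0.65 18.47 0.02 0.009 [-0.4  3.5  1.9] 13.53
0.7 18.8 -0.023 0.003 [1.  3.6 2.9] 13.43
0.75 19.13 0.001 -0.001 [0.5 4.1 2.4] 13.25
0.8 19.47 -0.036 -0.002 [1.5 3.7 1.4] 13.19
0.85 19.8 -0.028 -0.002 [0.2 3.5 1.6] 13.02
0.9 20.13 -0.002 -0.002 [0.9 3.6 2.7] 13.31
0.95 20.47 -0.014 -0.003 [1.3 4.5 2.7] 13.48
1.0 20.8 0.003 -0.003 [1.2 3.5 2.4] 13.12
1.05 21.13 -0.041 -0.003 [2.5 3.3 2.7] 13.32
1.1 21.47 -0.016 -0.003 [2.6 4.  2.5] 13.33
```

View pics/turn.png

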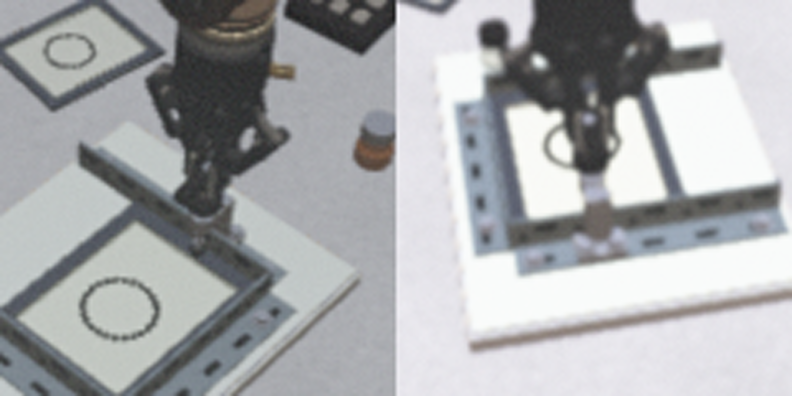

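The crop shows the gripper closed on the bar over the clamp, the pane still flush, and nothing disturbed. The torque left after each step depends on how the step ends, so I'll try slow constant-rate steps.

Run:
```python
from h import *
X,Y=570.5,181.9; a=B0+np.pi
r=1.1
for dr,v in[(.04,.16),(.04,.16),(.04,.16),(.02,.16),(.02,.16),(.02,.16)]:
    r+=dr; t0=robot.state()["time"]
    robot.move_straight([X,Y,117.5-1.6*r],frame=quat(a-r),v=v); T=[];E=[];s0=robot.state()
    for k in range(4): s=robot.state(); T.append(s["torque"][2]);E.append(s["effort"][5]); robot.pause(.01)
    print(round(r,2),round(s0["time"]-t0,3),np.round(T,3),np.round(E,3),round((a-ang(s))%6.2832,4))
```

```text
1.14 0.25 [ 0.002  0.034 -0.015  0.054] [0.031 0.026 0.022 0.02 ] 1.1389
1.18 0.25 [-0.009  0.055  0.069  0.038] [0.033 0.028 0.025 0.022] 1.1788
1.22 0.25 [ 0.049  0.026 -0.016  0.021] [0.034 0.029 0.025 0.023] 1.2188
1.24 0.25 [0.064 0.063 0.093 0.119] [0.08  0.078 0.076 0.075] 1.2392
1.26 0.25 [0.059 0.075 0.103 0.049] [0.078 0.076 0.074 0.073] 1.2596
1.28 0.25 [0.057 0.052 0.054 0.069] [0.077 0.074 0.072 0.071] 1.2796
```

Effort on joint 6 gives a clean reading: about 0.077 with 0.02 rad steps in the free run. I'll continue with that, looking for the climb and then the drop.

Run:
```python
from h import *
X,Y=570.5,181.9; a=B0+np.pi
r=1.28;L=[];mx=0;pr=False
while r<3.3 and robot.state()["time"]<58:
    r+=.02
    robot.move_straight([X,Y,117.5-1.6*r],frame=quat(a-r),v=.16); s=robot.state()
    e=s["effort"][5]; L.append((round(r,2),round(e,3),round(s["torque"][2],2))); mx=max(mx,e)
    if mx>.13 and e<mx-.07: print("CLICK?"); break
    if mx>.32: print("HIGH");break
print([l[1] for l in L[:-25:5]]);print(*L[-25:],sep="\n");print(s["time"],s["force"].round(1),s["gripper_width"])
```

```text
CLICK?
[np.float64(0.076), np.float64(0.08), np.float64(0.085), np.float64(0.1), np.float64(0.11), np.float64(0.131)]
(1.82, np.float64(0.135), np.float64(0.13))
(1.84, np.float64(0.138), np.float64(0.11))
(1.86, np.float64(0.141), np.float64(0.14))
(1.88, np.float64(0.144), np.float64(0.13))
(1.9, np.float64(0.142), np.float64(0.17))
(1.92, np.float64(0.148), np.float64(0.15))
(1.94, np.float64(0.153), np.float64(0.17))
(1.96, np.float64(0.157), np.float64(0.17))
(1.98, np.float64(0.16), np.float64(0.13))
(2.0, np.float64(0.163), np.float64(0.15))
(2.02, np.float64(0.167), np.float64(0.14))
(2.04, np.float64(0.17), np.float64(0.2))
(2.06, np.float64(0.173), np.float64(0.15))
(2.08, np.float64(0.176), np.float64(0.2))
(2.1, np.float64(0.18), np.float64(0.15))
(2.12, np.float64(0.183), np.float64(0.19))
(2.14, np.float64(0.186), np.float64(0.17))
(2.16, np.float64(0.189), np.float64(0.17))
(2.18, np.float64(0.252), np.float64(0.2))
(2.2, np.float64(0.242), np.float64(0.22))
(2.22, np.float64(0.23), np.float64(0.22))
(2.24, np.float64(0.216), np.float64(0.25))
(2.26, np.float64(0.2), np.float64(0.2))
(2.28, np.float64(0.183), np.float64(0.18))
(2.3, np.float64(0.163), np.float64(0.14))
36.0333 [1.6 3.1 7.4] 13.333434147942448
```

Effort climbed to a peak of 0.252 at 2.18 rad and has fallen since, and measured torque peaked near 0.25. Two more small steps are well inside the 0.24 rad margin and should confirm the yield.

Run:
```python
from h import *
X,Y=570.5,181.9; a=B0+np.pi
for r in(2.32,2.34):
    robot.move_straight([X,Y,117.5-1.6*2.2],frame=quat(a-r),v=.16); s=robot.state()
    t,f=tz(4); print(r,s["effort"][5].round(3),t.round(3),f.round(1),round((a-ang(s))%6.2832,3),s["time"])
    if s["effort"][5]>.2: break
```

```text
2.32 0.142 0.176 [2.6 3.4 6.8] 2.319 36.2833
2.34 0.12 0.112 [1.9 3.8 6.8] 2.34 36.6
```

It is still falling steadily toward the yielded level, so this is the click. I'll let go, lift and check.

Run:
```python
from h import *
import pickle
X,Y=570.5,181.9
robot.command_gripper(85); robot.pause(.2)
p=robot.state()["tcp_pos"]; robot.move_straight([p[0],p[1],200],v=120)
robot.movep(bed(0,-20,270),quat(YAW+np.pi)); robot.pause(.4)
c=robot.get_calibration("wrist");save(robot.capture("wrist"),"end.png")
b=B0-2.2
for z in(137.5,141):
    for bb in(b,B0-2.34): print(z,bb,[proj(c,[[X+k*40*np.cos(bb),Y+k*40*np.sin(bb),z]])[0].round(1) for k in(-1,0,1)])
im=cv2.imread("pics/end.png");cv2.imwrite("pics/endc.png",cv2.resize(im[60:290,200:480],None,fx=2.6,fy=2.6,interpolation=cv2.INTER_CUBIC))
s=robot.state();print(s["time"],s["force"].round(1))
```

```text
137.5 -2.39 [array([450.3, 248.1]), array([433.7, 214. ]), array([415.8, 177.2])]
137.5 -2.53 [array([444.6, 250.3]), array([433.7, 214. ]), array([421.8, 174.5])]
141 -2.39 [array([451.7, 249.8]), array([435. , 215.4]), array([416.9, 178.3])]
141 -2.53 [array([446. , 252.1]), array([435. , 215.4]), array([423.1, 175.6])]
41.375 [-0.4  0.1  0.2]
```

View pics/endc.png

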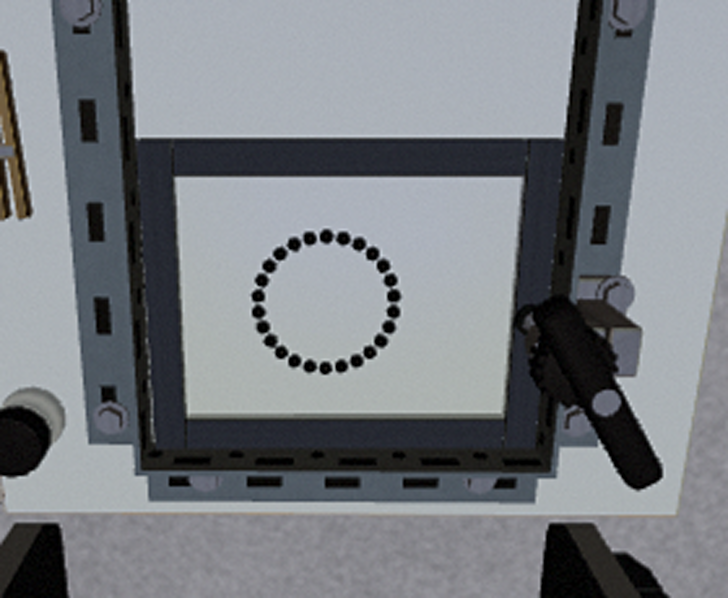

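The bar now runs from crop (552,305) to (643,480), about 0.16 rad short of where the gripper let go. That is the spring-back the click should give. The pane is still flush and square at the stop (crop row 450), and the gripper is clear, so I'm handing in.

```bash
python3 -c "
from h import *
print(robot.hand_in())"
```

```text
the job is handed in; nothing more can be done
None
```

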